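Split the nested filter cones among the filter flasks

ROBOT

A 6-joint arm with a two-finger parallel gripper is mounted at the origin on a cart in front of the work surface, level with it; the furniture and walls round the work are solid. World frame = base frame: x ahead of the robot, y to its left, z up, the work surface at z = 0. Lengths are in m, angles in rad, forces in N, time in s.
With the tool pointing down it reaches from about 0.35 to 0.975 m from the base axis. Payload 4.9 kg.
Tool frame: the origin (TCP) lies at the very end of the fingers, on their centre line; the grasp point (between the pads) lies 19 mm behind it; z points along the fingers, y is the line along which they close (so a half turn about z gives the same grasp; the last joint's range is limited). The gripper opens to 85 mm and grips with 20 to 120 N. Pads are 22 mm wide; open, the fingers measure 114 mm over their backs; the gripper's body (76 mm by 85 mm) begins 54 mm behind the grasp point. The pads swing forward as they close: fully open they stand 13 mm farther back than shut.
Start: joints at [-1.311, 0.053, 1.613, -0, 1.476, -0.119], TCP at [0.231, -0.581, 0.231] pointing down, gripper open.
Joint ranges: [-3.01, 3.01], [-1.01, 2.22], [0.06, 2.58], [-1.02, 4.17], [0.09, 2.62], [-3.14, 3.14]. Speed limits (rad/s): [2.57, 2.57, 3.14, 3.14, 3.14, 3.14].

INTERFACE

Orientations are given as a rotation vector (axis times angle).
In Python, from station import get_obs, optics, ctrl gives the robot as it stands.
- The arm moves only by the shell command python3 -m pendant 'ROWS' [FORCE]. ROWS is JSON, a list of rows, each a list of 3 entries, a list of its own where there are three numbers: the shift along the tool's x, y, z in mm, then the turn, a rotation vector about the tool's x, y, z in rad, then the opening, from 0 (shut) to 1 (fully open). A call has 1 to 12 rows; each row shifts and turns the commanded pose from where the row before left it, along the tool's axes as they then stand; what a row does not reach is not made up. A row lasts 1/12 s, in which the tool goes at most 41.7 mm and 7.16 degrees, less where a joint would pass 70% of its speed; a pose out of reach is approached as far as the arm can. A call is refused whole if a number of a shift passes 41.7 or a number of a turn 0.125, either way. A call with a gripper value outside its range is refused whole. The fingers move at their own pace and stop on an object; FORCE is the grip in N (left out, the last holds). Time passes only in rows, so rows that do not move let the fingers close. It gives the time, the measured TCP pose, the force, the opening and the grip force at its end, in the units of the state.
- get_obs(): the state, without advancing time (a new reading comes with each control period).
- optics.get_image(name): name is "side" or "top" or "wrist"; returns the picture (480x640x3 uint8, red, green, blue); there is no depth.
- optics.camera_model(name): a dict with "fx", "fy", "cx", "cy" (pixels), "distortion" ([k1, k2, p1, p2, k3] as OpenCV has them; the pictures are not rectified), "cam_to_world" (4x4, takes a point from camera to world coordinates). Camera axes: x right, y up, looking along -z (the intrinsics and any distortion apply to the point x, -y, -z); pixel columns grow to the right and rows downward; lengths in m; the calibration is good to about 2 mm. A picture is of the moment at which its call begins: read the wrist's pose just before it. camera_model takes no time and is no camera call; for the wrist camera it gives the pose at the moment of the call.
- ctrl.finish_job(): hands the job in; it is judged then, once.
The state is a dict: "t": time; "q": joint angles; "dq": joint speeds; "effort": joint torques, N m; "tool_pos": TCP position; "tool_rot": TCP orientation; "contact_force": force on the tool from outside, world axes, zero at the start; "wrist_torque": the same for the moment, N m; "opening": finger opening in m; "grip_force": force on a finger pad.
Only numpy, scipy, OpenCV 4.12 (cv2) and the standard library are available. Lean on these libraries where they do the work, as an engineer would, in place of code of your own. Each camera call takes 0.05 s, during which the arm holds its last target. There are 200 camera calls.

TASK

Get the four filter flasks ready for filtering: take the nest of rubber filter cones apart and seat each cone, foot down, in the neck of the flask it fits, the smallest cone in the smallest flask and so on up to the largest. Each cone must be fully home, its collar resting flat on the rim, and the flasks must stay standing where they are.

Things in the scene. Friction and masses are not known exactly. Their poses are not given: they have to be found in the camera images.
- cone_1: smallest of four hollow red-brown rubber filter cones, 43 mm high: straight collar on top, 35 mm across, 17 mm high (grip here from above); below it a 26 mm taper, 24 mm under the collar to 15 mm at the foot; bore 12 mm at the top. Origin: centre of the foot, z up to the collar. Nested at the start in cone_2, its collar on that one's top. Lifts straight out.
- cone_2: second smallest of four hollow red-brown rubber filter cones, 43 mm high: straight collar on top, 46 mm across, 17 mm high (grip here from above); below it a 26 mm taper, 35 mm under the collar to 26 mm at the foot; bore 27 mm at the top. Origin: centre of the foot, z up to the collar. Nested at the start in cone_3, its collar on that one's top. Lifts straight out.
- cone_3: second largest of four hollow red-brown rubber filter cones, 43 mm high: straight collar on top, 57 mm across, 17 mm high (grip here from above); below it a 26 mm taper, 46 mm under the collar to 37 mm at the foot; bore 38 mm at the top. Origin: centre of the foot, z up to the collar. Nested at the start in cone_4, its collar on that one's top. Lifts straight out.
- cone_4: largest of four hollow red-brown rubber filter cones, 43 mm high: straight collar on top, 68 mm across, 17 mm high (grip here from above); below it a 26 mm taper, 57 mm under the collar to 48 mm at the foot; bore 49 mm at the top. Origin: centre of the foot, z up to the collar. Stands on the bench and carries the nest (origins of cone_3, 2, 1: 17, 34, 51 mm higher).
- filter_flask_1: smallest of four conical glass filter flasks, loose, 200 g: foot 70 mm across, 105 mm high, neck bore 27 mm, 40 mm deep, rim 42 mm across. Hose barb to its +x below the neck, out to 56 mm from the axis. Origin: centre of the underside, z up. cone_1 fits the neck with 1.5 mm play; seated, its collar rests on the rim, its origin 79 mm above this one.
- filter_flask_2: second smallest of four conical glass filter flasks, loose, 300 g: foot 86 mm across, 125 mm high, neck bore 38 mm, 40 mm deep, rim 53 mm across. Hose barb to its +x below the neck, out to 62 mm from the axis. Origin: centre of the underside, z up. cone_2 fits the neck with 1.5 mm play; seated, its collar rests on the rim, its origin 99 mm above this one.
- filter_flask_3: second largest of four conical glass filter flasks, loose, 450 g: foot 102 mm across, 145 mm high, neck bore 49 mm, 40 mm deep, rim 64 mm across. Hose barb to its +x below the neck, out to 68 mm from the axis. Origin: centre of the underside, z up. cone_3 fits the neck with 1.5 mm play; seated, its collar rests on the rim, its origin 119 mm above this one.
- filter_flask_4: largest of four conical glass filter flasks, loose, 600 g: foot 118 mm across, 165 mm high, neck bore 60 mm, 40 mm deep, rim 75 mm across. Hose barb to its +x below the neck, out to 73 mm from the axis. Origin: centre of the underside, z up. cone_4 fits the neck with 1.5 mm play; seated, its collar rests on the rim, its origin 139 mm above this one.
Mind the look-alikes: they are no part of the job. Leave any blue or turquoise look-alike of the cone_4 alone.

How it is judged:
At the end, for the whole second after the job is handed in: cone_1 to cone_4 each sit in filter_flask_1 to 4: axis within 6 mm of the flask's, collar on the rim (height within 4 mm), upright within 0.12 rad; every flask stands upright (0.06 rad) on the bench within 40 mm of where it started; all at rest (horizontal distance between cone_1 and filter_flask_1 below 0.006 m and z of cone_1 in the frame of filter_flask_1 between 0.075 and 0.083 m and angle between each of cone_1, cone_2, cone_3, cone_4's own z axis and vertical below 0.12 rad and angle between each of filter_flask_1, filter_flask_2, filter_flask_3, filter_flask_4's own z axis and vertical below 0.06 rad and height (world z) of each of filter_flask_1, filter_flask_2, filter_flask_3, filter_flask_4 below 0.008 m and distance of each of filter_flask_1, filter_flask_2, filter_flask_3, filter_flask_4 from where it was at the start of the episode below 0.04 m and linear speed of each of cone_1, filter_flask_1, cone_2, filter_flask_2, cone_3, filter_flask_3, cone_4, filter_flask_4 below 0.02 m/s and horizontal distance between cone_2 and filter_flask_2 below 0.006 m and z of cone_2 in the frame of filter_flask_2 between 0.095 and 0.103 m and horizontal distance between cone_3 and filter_flask_3 below 0.006 m and z of cone_3 in the frame of filter_flask_3 between 0.115 and 0.123 m and horizontal distance between cone_4 and filter_flask_4 below 0.006 m and z of cone_4 in the frame of filter_flask_4 between 0.135 and 0.143 m); the robot touches nothing.
It also fails if it takes over 102 s, if anything falls off the work surface, if the arm or the gripper's body presses on something with over 40 N, if the wrist force passes 120 N, or if a joint passes its speed limit or range.

## Working session

There is one attempt and no reset: what is moved stays moved. The work goes in short steps, Python scripts to look and compute and a shell command to move; the robot and the scene stay as the last step left them, time stands still between calls to the robot, and variables do not carry over. Pictures are saved under pics/ and viewed, at most 14 in all, crops included, and the job is handed in when it is done.

```bash
mkdir -p pics; ls; python3 - <<'E'
from station import get_obs, optics
import cv2,json
o=get_obs();print(o)
for n in("side","top"):
    im=optics.get_image(n);cv2.imwrite(f"pics/{n}0.png",im[...,::-1]);m=optics.camera_model(n);print(n,m)
E
```

```text
pics
{'t': 0.0, 'q': array([-1.31099075e+00,  5.33720869e-02,  1.61430999e+00,  6.76290509e-06,
        1.47601655e+00, -1.19000038e-01]), 'dq': array([-0.0010922 ,  0.00020072,  0.00052841, -0.00080607,  0.00103619,
        0.00115152]), 'effort': array([ 1.11934543e-03, -3.93682730e+01, -3.70177388e+01, -7.12612518e-05,
        6.93030597e-03,  5.95954432e-06]), 'tool_pos': array([ 0.23096988, -0.58007352,  0.23004404]), 'tool_rot': array([-3.08334760e+00, -5.91078642e-01,  2.22006464e-04]), 'contact_force': array([0.17120917, 0.03687956, 0.68992796]), 'wrist_torque': array([ 0.04119537, -0.01882236, -0.00927664]), 'grip_force': 0.0, 'opening': 0.08526875109676213}
side {'fx': 459.1071238229896, 'fy': 459.1071238229896, 'cx': 321.27881549036226, 'cy': 244.2709099896152, 'distortion': array([-0.01479517,  0.        ,  0.        ,  0.        ,  0.        ]), 'cam_to_world': array([[ 0.94711803, -0.1489057 ,  0.2842438 ,  0.7713568 ],
       [ 0.3205323 ,  0.4805677 , -0.81628042, -0.70735357],
       [-0.01504959,  0.86422322,  0.50288342,  0.52995448],
       [ 0.        ,  0.        ,  0.        ,  1.        ]])}
top {'fx': 484.51678787856747, 'fy': 484.51678787856747, 'cx': 327.9781404726629, 'cy': 232.73767689948792, 'distortion': array([6.3166286e-05, 0.0000000e+00, 0.0000000e+00, 0.0000000e+00,
       0.0000000e+00]), 'cam_to_world': array([[ 0.02259903,  0.98076881, -0.19386032,  0.31064071],
       [-0.99961316,  0.02531152,  0.01152616,  0.05997875],
       [ 0.01621139,  0.19352485,  0.98096143,  1.17820176],
       [ 0.        ,  0.        ,  0.        ,  1.        ]])}
```

View pics/side0.png

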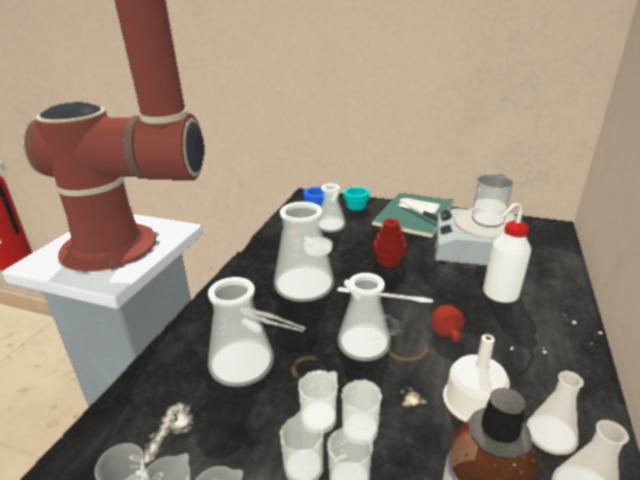

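View pics/top0.png

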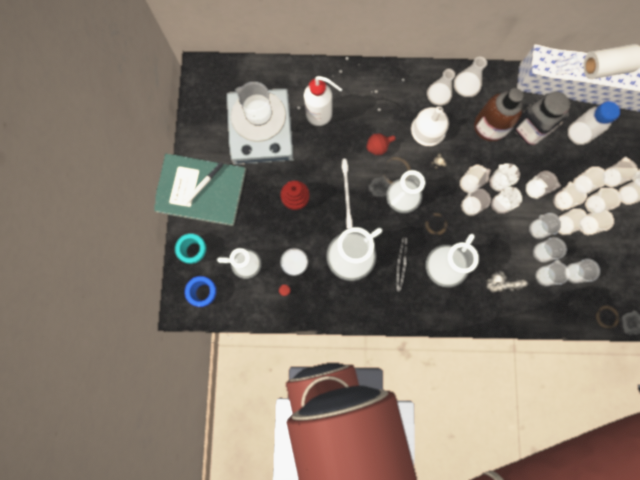

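The top view shows the nest at (294,194). Flask candidates are 1 at (243,262), 2 at (405,192), 3 at (450,262) and 4 at (352,255). The blue ring (200,291), the turquoise ring (190,248) and the red bulb (377,144) are decoys. Next I'll confirm this in an enlarged crop and locate everything.

```bash
cat > h.py <<'E'
import numpy as np, cv2
from station import get_obs, optics
from scipy.spatial.transform import Rotation as R
def ray(m,px):
    K=np.array([[m['fx'],0,m['cx']],[0,m['fy'],m['cy']],[0,0,1]])
    u=cv2.undistortPoints(np.array([[px]],float),K,m['distortion'])[0,0]
    T=m['cam_to_world'];return T[:3,3],T[:3,:3]@np.array([u[0],-u[1],-1])
def at_z(m,px,z):
    c,d=ray(m,px);return (c+d*(z-c[2])/d[2])
def proj(m,P):
    T=m['cam_to_world'];p=(np.atleast_2d(P)-T[:3,3])@T[:3,:3];p=p*[1,-1,-1]
    K=np.array([[m['fx'],0,m['cx']],[0,m['fy'],m['cy']],[0,0,1]])
    return cv2.projectPoints(p,np.zeros(3),np.zeros(3),K,m['distortion'])[0][:,0]
def circ(c,r,n=60):
    a=np.linspace(0,2*np.pi,n);return np.c_[c[0]+r*np.cos(a),c[1]+r*np.sin(a),np.full(n,c[2])]
E
python3 - <<'E'
from h import *
t=optics.camera_model('top')
for n,px,z in(("nest",(294,193),.094),("f1",(237,258),.105),("f2",(412,183),.125),("f3",(462,257),.145),("f4",(356,244),.165),("beaker",(294,260),.06),("teal",(190,248),.04),("blue",(200,291),.04)): print(n,at_z(t,px,z).round(3))
im=cv2.imread('pics/top0.png')[150:320,165:495]
cv2.imwrite('pics/topc.png',cv2.resize(im,None,fx=2.4,fy=2.4,interpolation=cv2.INTER_CUBIC))
E
```

```text
nest [0.617 0.128 0.094]
f1 [0.46  0.249 0.105]
f2 [ 0.639 -0.14   0.125]
f3 [ 0.469 -0.243  0.145]
f4 [ 0.488 -0.012  0.165]
beaker [0.465 0.124 0.06 ]
teal [0.49  0.373 0.04 ]
blue [0.39  0.342 0.04 ]
```

View pics/topc.png

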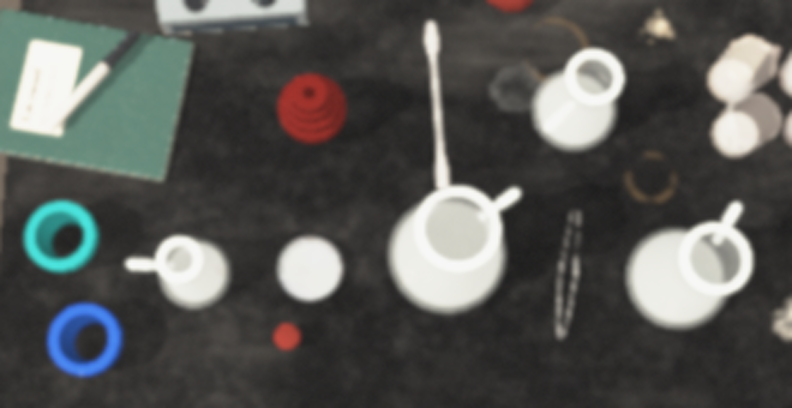

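The enlarged crop confirms it. The red-brown four-step nest is at crop (312,105) and the clear flasks' rims are at (180,258), (594,76), (715,258) and (457,229), sized as described. The turquoise (61,236) and blue (85,340) rings are decoys. I'm now moving over the nest.

```bash
python3 -m pendant '[[[0,0,-17],[0,0,0.0948],1],[[0,0,-17],[0,0,0.0948],1],[[0,0,-17],[0,0,0.0948],1],[[0,0,-19],[0,0,0.0948],1],[[19,-35,0],[0,0,0],1],[[19,-35,0],[0,0,0],1],[[19,-35,0],[0,0,0],1],[[19,-35,0],[0,0,0],1],[[19,-35,0],[0,0,0],1],[[19,-35,0],[0,0,0],1],[[19,-35,0],[0,0,0],1],[[19,-35,0],[0,0,0],1]]' 60
```

```text
t: 1.1
tool_pos: [0.3835, -0.2988, 0.3008]
tool_rot: [-3.141, 0.001, 0.0]
contact_force: [1.2, -0.1, 0.5]
opening: 0.0856
grip_force: 0.0
```

```bash
python3 -m pendant '[[[19,-35,0],[0,0,0],1],[[19,-35,0],[0,0,0],1],[[19,-35,0],[0,0,0],1],[[19,-35,0],[0,0,0],1],[[19,-35,0],[0,0,0],1],[[19,-35,0],[0,0,0],1],[[19,-36,0],[0,0,0],1],[[20,-36,0],[0,0,0],1],[[20,-36,0],[0,0,0],1],[[20,-36,0],[0,0,0],1],[[20,-37,0],[0,0,0],1],[[20,-37,0],[0,0,0],1]]'
python3 - <<'E'
from h import *
o=get_obs();m=optics.camera_model('wrist');im=optics.get_image('wrist');cv2.imwrite('pics/w1.png',im[...,::-1]);print(o['tool_pos'],o['tool_rot'],m)
E
```

```text
t: 2.1
tool_pos: [0.6164, 0.1286, 0.3006]
tool_rot: [3.141, -0.0, -0.001]
contact_force: [-0.2, -0.9, 0.2]
opening: 0.0851
grip_force: 0.0
[0.61639038 0.12859053 0.30059917] [ 3.14137188e+00 -7.37321257e-05 -1.36802874e-03] {'fx': 374.47079101065583, 'fy': 374.47079101065583, 'cx': 323.1326678653972, 'cy': 235.8271214608335, 'distortion': array([-0.05074754,  0.        ,  0.        ,  0.        ,  0.        ]), 'cam_to_world': array([[ 1.64251561e-04,  9.63863207e-01,  2.66397618e-01,
         6.84403963e-01],
       [-9.99999894e-01,  4.35378921e-05,  4.59039280e-04,
         1.28376592e-01],
       [ 4.30852682e-04, -2.66397666e-01,  9.63863112e-01,
         4.42990447e-01],
       [ 0.00000000e+00,  0.00000000e+00,  0.00000000e+00,
         1.00000000e+00]])}
```

View pics/w1.png

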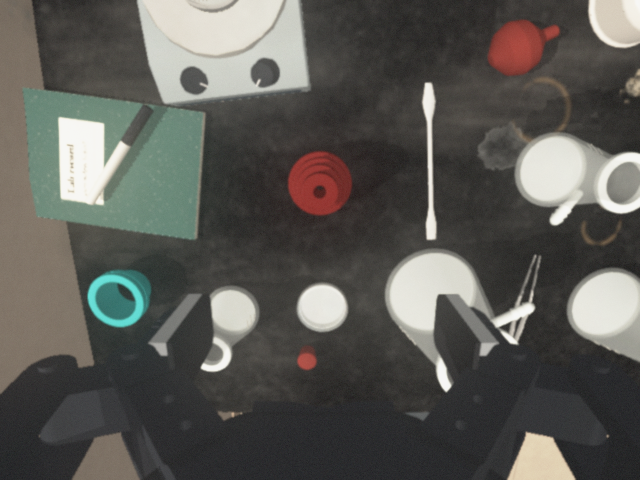

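The wrist view shows the nest top face at about (320,190), bore included, with the TCP already nearly above it. I'll make a quick tour so each flask neck gets a view from directly above.

```bash
cat > snap.py <<'E'
import sys,pickle
from h import *
n=sys.argv[1];o=get_obs();m=optics.camera_model('wrist');im=optics.get_image('wrist')
cv2.imwrite(f'pics/{n}.png',im[...,::-1]);pickle.dump((o,m),open(f'pics/{n}.pkl','wb'));print(o['tool_pos'].round(4))
E
python3 snap.py nest
python3 -m pendant '[[[-31,-24,0],[0,0,0],1],[[-31,-24,0],[0,0,0],1],[[-31,-24,0],[0,0,0],1],[[-31,-24,0],[0,0,0],1],[[-33,-24,0],[0,0,0],1],[[0,0,0],[0,0,0],1]]'
python3 snap.py f1
python3 -m pendant '[[[4,37,0],[0,0,0],1],[[4,37,0],[0,0,0],1],[[4,37,0],[0,0,0],1],[[4,37,0],[0,0,0],1],[[4,37,0],[0,0,0],1],[[4,37,0],[0,0,0],1],[[4,37,0],[0,0,0],1],[[0,0,0],[0,0,0],1]]'
python3 snap.py f4
python3 -m pendant '[[[-3,38,0],[0,0,0],1],[[-3,38,0],[0,0,0],1],[[-3,38,0],[0,0,0],1],[[-3,38,0],[0,0,0],1],[[-3,38,0],[0,0,0],1],[[-4,41,0],[0,0,0],1],[[0,0,0],[0,0,0],1]]'
python3 snap.py f3
python3 -m pendant '[[[34,-20,0],[0,0,0],1],[[34,-20,0],[0,0,0],1],[[34,-21,0],[0,0,0],1],[[34,-21,0],[0,0,0],1],[[34,-21,0],[0,0,0],1],[[0,0,0],[0,0,0],1]]'
python3 snap.py f2
python3 - <<'E'
import cv2,numpy as np
a=[cv2.imread(f'pics/{n}.png')[80:380,120:520] for n in('f1','f2','f3','f4')]
cv2.imwrite('pics/quad.png',np.vstack([np.hstack(a[:2]),np.hstack(a[2:])]))
E
```

```text
[0.6183 0.1345 0.2993]
t: 2.7
tool_pos: [0.4546, 0.2493, 0.3012]
tool_rot: [-3.14, -0.008, 0.003]
contact_force: [0.1, -0.4, 1.1]
opening: 0.0855
grip_force: 0.0
[0.4546 0.2493 0.3012]
t: 3.42
tool_pos: [0.4872, -0.0189, 0.3008]
tool_rot: [3.139, -0.014, -0.001]
contact_force: [0.5, 0.9, 0.2]
opening: 0.0855
grip_force: 0.0
[ 0.4872 -0.0189  0.3008]
t: 4.05
tool_pos: [0.4668, -0.2486, 0.3006]
tool_rot: [3.14, -0.011, -0.003]
contact_force: [0.2, 0.7, 0.3]
opening: 0.0855
grip_force: 0.0
[ 0.4668 -0.2486  0.3006]
t: 4.6
tool_pos: [0.6418, -0.1345, 0.2992]
tool_rot: [-3.138, -0.01, 0.001]
contact_force: [-0.6, -0.7, -0.5]
opening: 0.0853
grip_force: 0.0
[ 0.6418 -0.1345  0.2992]
```

View pics/quad.png

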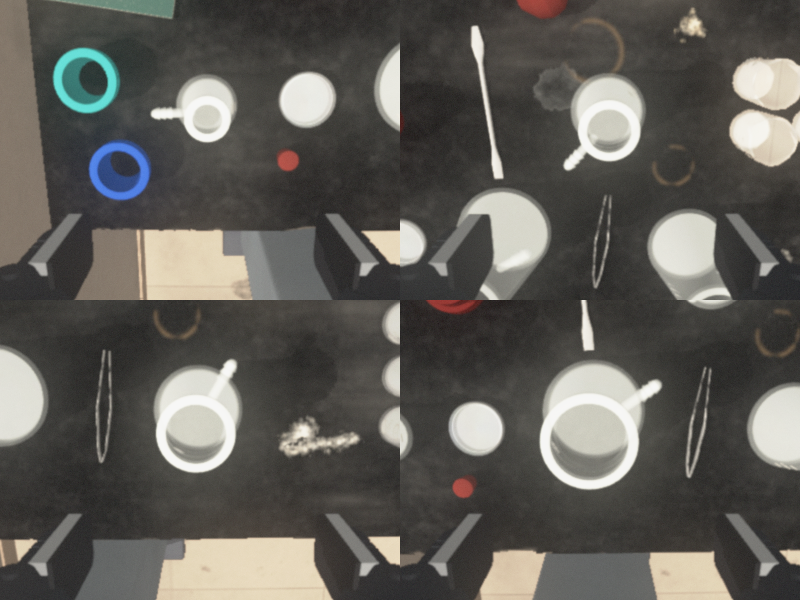

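Each flask shows a clean bright rim ring: f1 at quad (207,118), f2 (609,130), f3 (196,433) and f4 (589,441). I'm fitting the rings and the nest numerically.

```bash
cat > fit.py <<'E'
import pickle
from h import *
from scipy.optimize import minimize
def load(n): o,m=pickle.load(open(f'pics/{n}.pkl','rb'));return o,m,cv2.imread(f'pics/{n}.png').astype(float)
def samp(img,m,c,r):
    p=proj(m,circ(c,r)).astype(np.float32);return cv2.remap(img.astype(np.float32),p[:,:1],p[:,1:],cv2.INTER_LINEAR).mean()
def ring(n,c0,z,ro,ri):
    o,m,im=load(n);g=cv2.GaussianBlur(im.min(2),(0,0),1.5);w=(ro-ri)/2;mid=(ro+ri)/2
    f=lambda v:-(2*samp(g,m,(*v,z),mid)+samp(g,m,(*v,z),mid+w/2)+samp(g,m,(*v,z),mid-w/2)-2*samp(g,m,(*v,z),ri-w/2)-2*samp(g,m,(*v,z),ro+w/2))
    r=minimize(f,c0,method='Nelder-Mead',options=dict(initial_simplex=np.array(c0)+np.array([[0,0],[.008,0],[0,.008]]),xatol=1e-5))
    return r.x,r.fun
def cones(n,c0,parts):  # parts: (z,r) circles pairs forming cylinders -> silhouette IoU with red mask
    o,m,im=load(n);b,g,r=im[...,0],im[...,1],im[...,2];mask=((r>70)&(r>2.2*g)).astype(np.uint8)
    u,v=proj(m,(*c0,parts[0][0]))[0];box=np.zeros_like(mask);cv2.circle(box,(int(u),int(v)),70,1,-1);mask&=box
    k=cv2.morphologyEx(mask,cv2.MORPH_CLOSE,np.ones((15,15)))
    def f(x):
        q=np.zeros_like(mask)
        for (z1,r1,z2,r2) in parts:
            P=np.r_[proj(m,circ((*x,z1),r1)),proj(m,circ((*x,z2),r2))]
            cv2.fillConvexPoly(q,cv2.convexHull((P*16).round().astype(np.int32)),1,shift=4)
        return -(q&k).sum()/(q|k).sum()
    r=minimize(f,c0,method='Nelder-Mead',options=dict(initial_simplex=np.array(c0)+np.array([[0,0],[.008,0],[0,.008]]),xatol=1e-4))
    return r.x,r.fun
R4=[.0175,.023,.0285,.034]
E
python3 - <<'E'
from fit import *
for n,c,z,ro,ri in(('f1',(.46,.248),.105,.021,.0135),('f2',(.64,-.14),.125,.0265,.019),('f3',(.469,-.243),.145,.032,.0245),('f4',(.488,-.012),.165,.0375,.03)): print(n,ring(n,c,z,ro,ri))
o,m,im=load('nest')
parts=[(.026+.017*i,R4[3-i],.043+.017*i,R4[3-i]) for i in range(4)]+[(0,.024,.026,.0285)]
print(cones('nest',(.617,.128),parts)); print(o['tool_pos'])
print(get_obs()['tool_pos'])
E
```

```text
f1 (array([0.46313456, 0.24591885]), np.float64(-240.79058837890625))
f2 (array([ 0.64449005, -0.13906657]), np.float64(-279.7947998046875))
f3 (array([ 0.47026835, -0.24286714]), np.float64(-309.86248779296875))
f4 (array([ 0.48883051, -0.00851648]), np.float64(-343.15167236328125))
(array([0.553, 0.174]), np.float64(0.0))
[0.61826271 0.13449682 0.29926325]
[ 0.63981496 -0.13633458  0.29954179]fit.py:21: RuntimeWarning: overflow encountered in scalar negative
  return -(q&k).sum()/(q|k).sum()
```

```bash
sed -i 's/return -(q&k).sum()\/(q|k).sum()/return -float((q\&k).sum())\/(q|k).sum()/' fit.py; python3 - <<'E'
from fit import *
parts=[(.026+.017*i,R4[3-i],.043+.017*i,R4[3-i]) for i in range(4)]+[(0,.024,.026,.0285)]
for s in((.617,.128),(.613,.132)): print(cones('nest',s,parts))
o,m,im=load('nest'); g=im[...,2]; u,v=proj(m,(.617,.128,.094))[0].astype(int);print(u,v)
k=(g<60)[v-12:v+13,u-12:u+13];ys,xs=np.nonzero(k);print(len(xs),at_z(m,(xs.mean()+u-12,ys.mean()+v-12),.094))
E
```

```text
(array([0.63108667, 0.1321908 ]), np.float64(-0.9445454545454546))
(array([0.63119531, 0.13219141]), np.float64(-0.9445454545454546))
330 208
76 [0.60724526 0.12798469 0.094     ]
```

The earlier snaps were taken before the arm had settled. I'm repeating the f2 and nest views properly settled.

```bash
python3 -m pendant '[[[0,0,0],[0,0,0],1],[[0,0,0],[0,0,0],1],[[0,0,0],[0,0,0],1]]'
python3 snap.py f2b
python3 -m pendant '[[[-3,-38,0],[0,0,0],1],[[-3,-38,0],[0,0,0],1],[[-3,-38,0],[0,0,0],1],[[-3,-38,0],[0,0,0],1],[[-3,-38,0],[0,0,0],1],[[-3,-38,0],[0,0,0],1],[[-3,-38,0],[0,0,0],1],[[0,0,0],[0,0,0],1],[[0,0,0],[0,0,0],1],[[0,0,0],[0,0,0],1],[[0,0,0],[0,0,0],1]]'
python3 snap.py nestb
python3 - <<'E'
from fit import *
print(get_obs()['tool_pos'],get_obs()['tool_rot'])
print(ring('f2b',(.642,-.139),.125,.0265,.019))
parts=[(.026+.017*i,R4[3-i],.043+.017*i,R4[3-i]) for i in range(4)]+[(0,.024,.026,.0285)]
for s in((.617,.128),(.613,.132)): print(cones('nestb',s,parts))
o,m,im=load('nestb')
d=im.copy()
x=cones('nestb',(.617,.128),parts)[0]
for i in range(4): cv2.polylines(d,[proj(m,circ((*x,.043+.017*i),R4[3-i])).round().astype(int)],True,(0,255,0),1)
cv2.imwrite('pics/nestov.png',cv2.resize(d[100:300,220:420],None,fx=3,fy=3))
E
```

```text
t: 4.9
tool_pos: [0.6372, -0.1406, 0.3018]
tool_rot: [3.141, -0.002, 0.001]
contact_force: [0.0, 0.3, 0.6]
opening: 0.0853
grip_force: 0.0
[ 0.6372 -0.1406  0.3018]
t: 5.87
tool_pos: [0.6171, 0.1239, 0.3015]
tool_rot: [3.141, -0.004, 0.0]
contact_force: [0.3, -1.3, -0.2]
opening: 0.0856
grip_force: 0.0
[0.6171 0.1239 0.3015]
[0.61717411 0.12384637 0.30148579] [ 3.14139987e+00 -4.17997857e-03  4.82733436e-04]
(array([ 0.64436778, -0.13896336]), np.float64(-270.95257568359375))
(array([0.63170728, 0.13192883]), np.float64(-0.945565749235474))
(array([0.63061104, 0.13197872]), np.float64(-0.9455157636975818))[ WARN:0@1.713] global loadsave.cpp:1063 imwrite_ Unsupported depth image for selected encoder is fallbacked to CV_8U.
```

View pics/nestov.png

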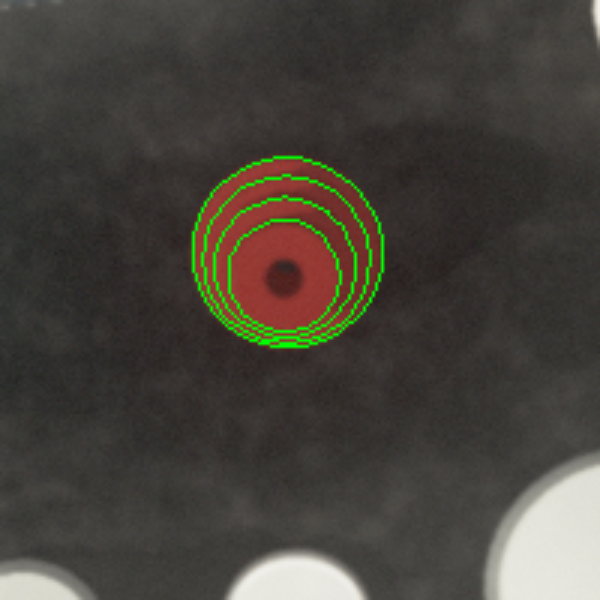

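The overlay matches all four collars, putting the nest axis at (0.631, 0.132). Now I'll descend on cone_1 (collar z 77–94 mm).

```bash
python3 -m pendant '[[[7,-4,30],[0,0,0],1],[[7,-4,30],[0,0,0],0.7],[[0,0,35],[0,0,0],0.7],[[0,0,35],[0,0,0],0.7],[[0,0,35],[0,0,0],0.7],[[0,0,30],[0,0,0],0.7],[[0,0,20],[0,0,0],0.7],[[0,0,6],[0,0,0],0.7],[[0,0,0],[0,0,0],0.7],[[0,0,0],[0,0,0],0.7],[[0,0,0],[0,0,0],0.7]]' 60; python3 snap.py g1; python3 -c "
from h import *
print(get_obs()['opening'])"
```

```text
t: 6.83
tool_pos: [0.6329, 0.1331, 0.083]
tool_rot: [-3.141, 0.002, -0.007]
contact_force: [0.2, 0.5, 0.2]
opening: 0.0598
grip_force: 0.0
[0.6329 0.1331 0.083 ]
0.059515319700364236
```

View pics/g1.png

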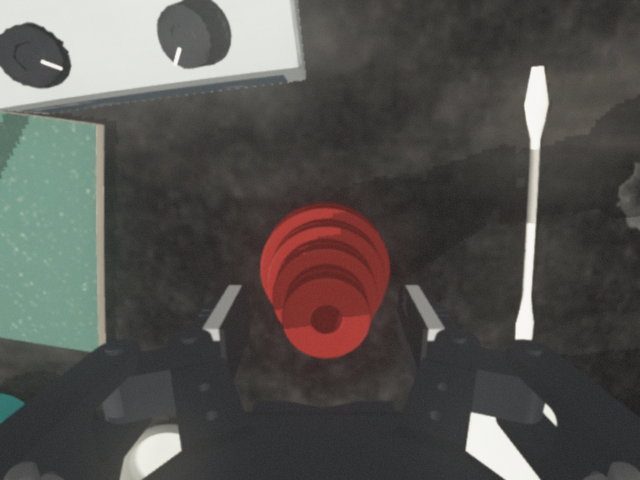

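The fingers straddle cone_1 centrally (bore at (326,318), pads at columns 241 and 405). The open pads sit back and high, so I'll go 6 mm lower, then close and lift.

```bash
python3 -m pendant '[[[-1,1,3],[0,0,0],0.7],[[0,0,3],[0,0,0],0.7],[[0,0,0],[0,0,0],0],[[0,0,0],[0,0,0],0],[[0,0,0],[0,0,0],0],[[0,0,0],[0,0,0],0],[[0,0,0],[0,0,0],0]]' 60
python3 -m pendant '[[[0,0,-3],[0,0,0],0],[[0,0,-8],[0,0,0],0],[[0,0,-20],[0,0,0],0],[[0,0,-30],[0,0,0],0],[[0,0,-38],[0,0,0],0],[[0,0,-38],[0,0,0],0],[[0,0,0],[0,0,0],0],[[0,0,0],[0,0,0],0]]'; python3 snap.py c1
```

```text
t: 7.47
tool_pos: [0.6314, 0.1326, 0.0765]
tool_rot: [-3.141, 0.0, -0.005]
contact_force: [-0.4, 0.2, 6.5]
opening: 0.033
grip_force: 60.2
t: 8.13
tool_pos: [0.6319, 0.1327, 0.216]
tool_rot: [-3.141, 0.001, -0.012]
contact_force: [-0.6, 0.6, -0.1]
opening: 0.0325
grip_force: 59.5
[0.6319 0.1327 0.216 ]
```

View pics/c1.png

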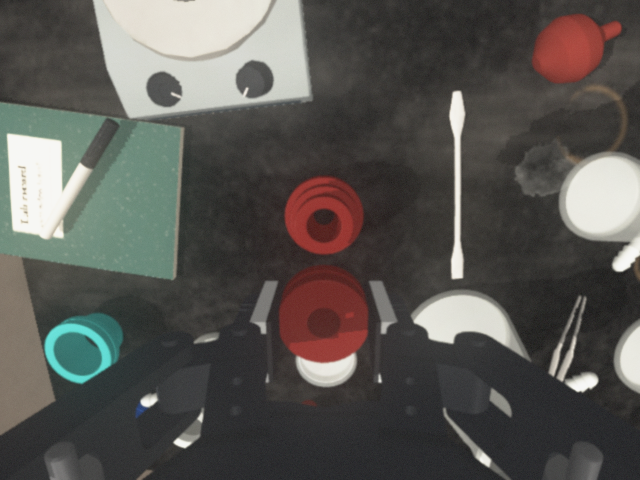

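Cone_1 is held straight between the pads (bore at (323,322)), and cones 2–4 remain nested at (324,216). I'm carrying it to flask_1.

```bash
python3 -m pendant '[[[-28,-19,0],[0,0,0],0],[[-28,-19,0],[0,0,0],0],[[-28,-19,0],[0,0,0],0],[[-28,-19,0],[0,0,0],0],[[-28,-19,0],[0,0,0],0],[[-28,-19,0],[0,0,0],0],[[0,0,20],[0,0,0],0],[[0,0,30],[0,0,0],0],[[0,0,20],[0,0,0],0],[[0,0,0],[0,0,0],0],[[0,0,0],[0,0,0],0],[[0,0,0],[0,0,0],0]]'
```

```text
t: 9.18
tool_pos: [0.4622, 0.2465, 0.1415]
tool_rot: [3.141, -0.001, -0.001]
contact_force: [0.6, -0.0, 0.6]
opening: 0.0328
grip_force: 59.6
```

```bash
python3 -m pendant '[[[1,0,6],[0,0,0],0],[[0,0,7],[0,0,0],0],[[0,0,7],[0,0,0],0],[[0,0,6],[0,0,0],0],[[0,0,5],[0,0,0],0],[[0,0,2],[0,0,0],0],[[0,0,0],[0,0,0],0],[[0,0,0],[0,0,0],0]]'
```

```text
t: 9.85
tool_pos: [0.463, 0.2465, 0.1082]
tool_rot: [3.142, -0.001, -0.0]
contact_force: [-0.6, 0.4, -0.3]
opening: 0.0325
grip_force: 59.6
```

```bash
python3 -m pendant '[[[0,0,1],[0,0,0],0],[[0,0,1],[0,0,0],0],[[0,0,1],[0,0,0],0],[[0,0,0],[0,0,0],0],[[0,0,0],[0,0,0],0]]'
```

```text
t: 10.27
tool_pos: [0.4631, 0.2465, 0.1053]
tool_rot: [-3.142, 0.001, 0.0]
contact_force: [-0.5, -0.2, -0.0]
opening: 0.0325
grip_force: 59.6
```

```bash
python3 -m pendant '[[[0,0,1],[0,0,0],0],[[0,0,0],[0,0,0],0],[[0,0,0],[0,0,0],0.6],[[0,0,0],[0,0,0],0.6],[[0,0,0],[0,0,0],0.6],[[0,0,-10],[0,0,0],0.6],[[0,0,-25],[0,0,0],0.6],[[0,0,-35],[0,0,0],0.8],[[0,0,-35],[0,0,0],0.8],[[0,0,-35],[0,0,0],0.8],[[0,0,-35],[0,0,0],0.8],[[0,0,0],[0,0,0],0.8]]'; python3 snap.py r1
```

```text
t: 11.27
tool_pos: [0.4663, 0.2478, 0.2898]
tool_rot: [-3.136, 0.0, -0.023]
contact_force: [1.2, 0.4, 1.0]
opening: 0.0682
grip_force: 0.0
[0.4663 0.2478 0.2898]
```

View pics/r1.png

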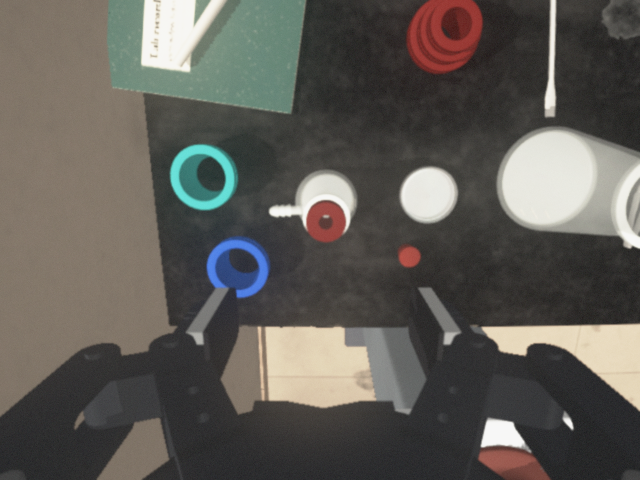

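Cone_1 sits in flask_1, with the red disc at (326,221) inside the white rim. I'll go back for cone_2.

```bash
python3 -m pendant '[[[28,19,0],[0,0,0],0.8],[[28,19,0],[0,0,0],0.8],[[28,19,0],[0,0,0],0.8],[[28,19,0],[0,0,0],0.8],[[28,19,10],[0,0,0],0.8],[[28,19,30],[0,0,0],0.8],[[0,0,35],[0,0,0],0.8],[[0,0,35],[0,0,0],0.8],[[0,0,35],[0,0,0],0.8],[[0,0,10],[0,0,0],0.8],[[0,0,0],[0,0,0],0.8],[[0,0,0],[0,0,0],0.8]]'; python3 - <<'E'
from fit import *
print(cones('r1',(.463,.246),[(.105,.0175,.122,.0175)]))
parts=[(.026+.017*i,R4[3-i],.043+.017*i,R4[3-i]) for i in range(3)]+[(0,.024,.026,.0285)]
print(cones('c1',(.631,.132),parts))
print(get_obs()['tool_pos'])
E
```

```text
t: 12.32
tool_pos: [0.6287, 0.1341, 0.1269]
tool_rot: [3.142, -0.0, -0.001]
contact_force: [0.5, 0.2, 0.5]
opening: 0.0683
grip_force: 0.0
(array([0.4549375, 0.245875 ]), np.float64(-0.20220841959972394))
(array([0.63014796, 0.13215237]), np.float64(-0.8096932723267243))
[0.62872254 0.13406347 0.1269101 ]
```

```bash
python3 -m pendant '[[[2,2,15],[0,0,0],0.8],[[0,0,20],[0,0,0],0.8],[[0,0,20],[0,0,0],0.8],[[0,0,10],[0,0,0],0.8],[[0,0,3],[0,0,0],0.8],[[0,0,0],[0,0,0],0.8],[[0,0,0],[0,0,0],0],[[0,0,0],[0,0,0],0],[[0,0,0],[0,0,0],0],[[0,0,0],[0,0,0],0],[[0,0,0],[0,0,0],0]]' 60
```

```text
t: 13.23
tool_pos: [0.6326, 0.1322, 0.0612]
tool_rot: [-3.141, 0.001, -0.007]
contact_force: [-0.2, 0.7, 5.5]
opening: 0.0437
grip_force: 61.4
```

```bash
python3 -m pendant '[[[0,0,-3],[0,0,0],0],[[0,0,-12],[0,0,0],0],[[0,0,-25],[0,0,0],0],[[0,0,-35],[0,0,0],0],[[0,15,-35],[0,0,0],0],[[2,34,-10],[0,0,0],0],[[2,36,0],[0,0,0],0],[[2,36,0],[0,0,0],0],[[2,36,0],[0,0,0],0],[[2,36,0],[0,0,0],0],[[2,36,0],[0,0,0],0],[[2,30,0],[0,0,0],0]]'
python3 -m pendant '[[[0,12,0],[0,0,0],0],[[0,0,0],[0,0,0],0],[[0,0,0],[0,0,0],0],[[0,0,0],[0,0,0],0]]'
```

```text
t: 14.23
tool_pos: [0.6442, -0.1294, 0.1792]
tool_rot: [3.141, -0.002, -0.0]
contact_force: [1.1, -0.8, -1.4]
opening: 0.0438
grip_force: 61.1
t: 14.57
tool_pos: [0.6446, -0.1377, 0.1787]
tool_rot: [-3.141, -0.001, 0.001]
contact_force: [0.2, 1.0, -0.3]
opening: 0.0436
grip_force: 61.1
```

```bash
python3 -m pendant '[[[1,1,10],[0,0,0],0],[[0,0,10],[0,0,0],0],[[0,0,8],[0,0,0],0],[[0,0,7],[0,0,0],0],[[0,0,6],[0,0,0],0],[[0,0,5],[0,0,0],0],[[0,0,3],[0,0,0],0],[[0,0,1],[0,0,0],0],[[0,0,0],[0,0,0],0],[[0,0,0],[0,0,0],0]]'
```

```text
t: 15.4
tool_pos: [0.646, -0.1402, 0.1291]
tool_rot: [3.141, -0.001, 0.001]
contact_force: [0.4, 0.1, 0.0]
opening: 0.0435
grip_force: 61.1
```

```bash
python3 -m pendant '[[[0,-1,1],[0,0,0],0],[[0,0,1],[0,0,0],0],[[0,0,1],[0,0,0],0],[[0,0,0],[0,0,0],0],[[0,0,0],[0,0,0],0]]'
```

```text
t: 15.82
tool_pos: [0.646, -0.1391, 0.1263]
tool_rot: [3.141, -0.001, 0.001]
contact_force: [-0.7, 0.6, 2.4]
opening: 0.0439
grip_force: 61.3
```

```bash
python3 -m pendant '[[[0,0,0],[0,0,0],0.7],[[0,0,0],[0,0,0],0.7],[[0,0,0],[0,0,0],0.7],[[0,0,-10],[0,0,0],0.9],[[0,0,-25],[0,0,0],0.9],[[0,0,-38],[0,0,0],0.9],[[0,0,-38],[0,0,0],0.9],[[0,0,-38],[0,0,0],0.9],[[0,0,-20],[0,0,0],0.9],[[0,0,0],[0,0,0],0.9]]'; python3 snap.py r2
python3 -m pendant '[[[-2,-34,0],[0,0,0],0.9],[[-2,-34,0],[0,0,0],0.9],[[-2,-34,0],[0,0,0],0.9],[[-2,-34,0],[0,0,0],0.9],[[-2,-34,0],[0,0,0],0.9],[[-2,-34,0],[0,0,0],0.9],[[-1,-34,20],[0,0,0],0.9],[[-1,-33,35],[0,0,0],0.9],[[0,0,35],[0,0,0],0.9],[[0,0,35],[0,0,0],0.9],[[0,0,35],[0,0,0],0.9],[[0,0,20],[0,0,0],0.9]]'
python3 -m pendant '[[[0,0,10],[0,0,0],0.9],[[0,0,0],[0,0,0],0.9],[[0,0,0],[0,0,0],0.9],[[0,0,0],[0,0,0],0.9]]'
python3 - <<'E'
import cv2
cv2.imwrite('pics/r2c.png',cv2.resize(cv2.imread('pics/r2.png')[80:380,140:540],(800,600)))
E
```

```text
t: 16.65
tool_pos: [0.6483, -0.1399, 0.304]
tool_rot: [3.137, -0.001, 0.02]
contact_force: [0.7, 0.5, 1.5]
opening: 0.0766
grip_force: 0.0
[ 0.6483 -0.1399  0.304 ]
t: 17.7
tool_pos: [0.6279, 0.1276, 0.1122]
tool_rot: [3.141, 0.0, -0.015]
contact_force: [-0.7, -0.0, -0.4]
opening: 0.0769
grip_force: 0.0
t: 18.03
tool_pos: [0.6333, 0.1276, 0.1115]
tool_rot: [-3.141, 0.001, -0.005]
contact_force: [0.5, -0.0, 0.7]
opening: 0.0767
grip_force: 0.0
```

View pics/r2c.png

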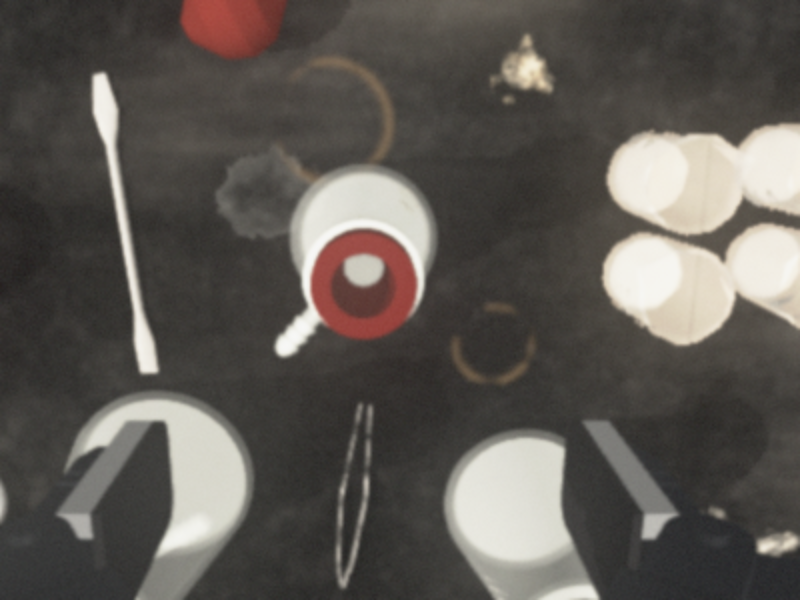

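Cone_2 is seated in flask_2 (red collar at (364,284), concentric with the rim). Now cone_3.

```bash
python3 -m pendant '[[[-2,-4,15],[0,0,0],0.9],[[0,0,20],[0,0,0],0.9],[[0,0,20],[0,0,0],0.9],[[0,0,10],[0,0,0],0.9],[[0,0,3],[0,0,0],0.9],[[0,0,0],[0,0,0],0.9],[[0,0,0],[0,0,0],0],[[0,0,0],[0,0,0],0],[[0,0,0],[0,0,0],0],[[0,0,0],[0,0,0],0],[[0,0,0],[0,0,0],0]]' 60
```

```text
t: 18.95
tool_pos: [0.6318, 0.1317, 0.0438]
tool_rot: [-3.141, 0.001, -0.007]
contact_force: [0.4, 0.4, 5.6]
opening: 0.0545
grip_force: 63.6
```

```bash
python3 -m pendant '[[[0,0,-3],[0,0,0],0],[[0,0,-12],[0,0,0],0],[[0,0,-30],[0,0,0],0],[[0,0,-40],[0,0,0],0],[[0,0,-40],[0,0,0],0],[[0,0,-40],[0,0,0],0],[[0,10,-20],[0,0,0],0],[[-10,30,0],[0,0,0],0],[[-16,35,0],[0,0,0],0],[[-16,35,0],[0,0,0],0],[[-16,35,0],[0,0,0],0],[[-16,35,0],[0,0,0],0]]'
python3 -m pendant '[[[-16,35,0],[0,0,0],0],[[-16,35,0],[0,0,0],0],[[-16,35,0],[0,0,0],0],[[-16,35,0],[0,0,0],0],[[-16,35,0],[0,0,0],0],[[-7,20,0],[0,0,0],0],[[0,0,0],[0,0,0],0],[[0,0,15],[0,0,0],0],[[0,0,15],[0,0,0],0],[[0,0,0],[0,0,0],0],[[0,0,0],[0,0,0],0],[[0,0,0],[0,0,0],0]]'
```

```text
t: 19.95
tool_pos: [0.5546, -0.0496, 0.2268]
tool_rot: [3.141, 0.0, -0.0]
contact_force: [1.0, -1.4, -0.8]
opening: 0.0545
grip_force: 63.4
t: 20.95
tool_pos: [0.4692, -0.243, 0.1972]
tool_rot: [3.141, 0.001, 0.001]
contact_force: [-0.0, 1.1, -0.1]
opening: 0.0544
grip_force: 63.4
```

Next is down to about 0.149.

```bash
python3 -m pendant '[[[2,0,10],[0,0,0],0],[[0,0,10],[0,0,0],0],[[0,0,8],[0,0,0],0],[[0,0,6],[0,0,0],0],[[0,0,6],[0,0,0],0],[[0,0,5],[0,0,0],0],[[0,0,3],[0,0,0],0],[[0,0,0],[0,0,0],0],[[0,0,0],[0,0,0],0]]'
```

```text
t: 21.7
tool_pos: [0.4708, -0.2434, 0.1483]
tool_rot: [-3.142, 0.001, 0.0]
contact_force: [-0.4, -0.4, -1.0]
opening: 0.0542
grip_force: 63.4
```

```bash
python3 -m pendant '[[[0,0,1],[0,0,0],0],[[0,0,1],[0,0,0],0],[[0,0,1],[0,0,0],0],[[0,0,0],[0,0,0],0],[[0,0,0],[0,0,0],0]]'
```

```text
t: 22.12
tool_pos: [0.471, -0.2436, 0.1458]
tool_rot: [3.141, -0.001, 0.001]
contact_force: [-1.0, -0.0, 2.2]
opening: 0.0542
grip_force: 63.6
```

```bash
python3 -m pendant '[[[0,0,0],[0,0,0],0.85],[[0,0,0],[0,0,0],0.85],[[0,0,0],[0,0,0],0.85],[[0,0,-10],[0,0,0],1],[[0,0,-25],[0,0,0],1],[[0,0,-38],[0,0,0],1],[[0,0,-38],[0,0,0],1],[[0,0,-38],[0,0,0],1],[[0,0,0],[0,0,0],1],[[0,0,0],[0,0,0],1]]'; python3 snap.py r3
python3 -m pendant '[[[16,-36,0],[0,0,0],1],[[16,-36,0],[0,0,0],1],[[16,-36,0],[0,0,0],1],[[16,-36,0],[0,0,0],1],[[16,-36,0],[0,0,0],1],[[16,-36,0],[0,0,0],1],[[16,-36,0],[0,0,0],1],[[16,-36,0],[0,0,0],1],[[16,-36,0],[0,0,0],1],[[16,-36,0],[0,0,0],1],[[0,-15,20],[0,0,0],1],[[0,0,0],[0,0,0],1]]'
python3 -m pendant '[[[0,0,0],[0,0,0],1],[[0,0,0],[0,0,0],1],[[0,0,0],[0,0,0],1]]'; python3 snap.py nest4
python3 - <<'E'
from fit import *
print(cones('nest4',(.631,.132),[(.026,.034,.043,.034),(0,.024,.026,.0285)]))
a=[cv2.resize(cv2.imread(f'pics/{n}.png')[80:380,120:520],(400,300)) for n in('r3','nest4')]
cv2.imwrite('pics/pair.png',np.hstack(a))
E
```

```text
t: 22.95
tool_pos: [0.4721, -0.2443, 0.2991]
tool_rot: [3.137, -0.001, 0.01]
contact_force: [-0.3, 0.1, -0.1]
opening: 0.0854
grip_force: 0.0
[ 0.4721 -0.2443  0.2991]
t: 24.0
tool_pos: [0.6288, 0.1349, 0.2679]
tool_rot: [-3.141, -0.006, 0.015]
contact_force: [-1.5, -0.6, -1.2]
opening: 0.0857
grip_force: 0.0
t: 24.25
tool_pos: [0.6309, 0.1304, 0.2746]
tool_rot: [3.141, -0.003, 0.0]
contact_force: [-0.3, 0.1, -0.0]
opening: 0.0854
grip_force: 0.0
[0.6309 0.1304 0.2746]
(array([0.6312042 , 0.13200358]), np.float64(-0.6688578471651603))
```

View pics/pair.png

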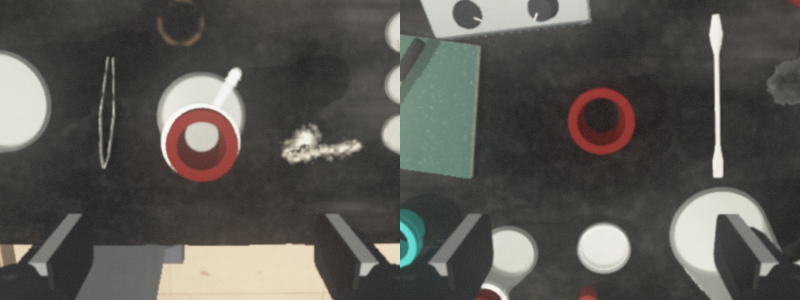

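Cone_3 is seated in flask_3 (pair (202,145)), and cone_4 stands alone and unmoved at (602,121). I'm grasping it now.

```bash
python3 -m pendant '[[[0,-2,20],[0,0,0],1],[[0,0,35],[0,0,0],1],[[0,0,38],[0,0,0],1],[[0,0,38],[0,0,0],1],[[0,0,38],[0,0,0],1],[[0,0,30],[0,0,0],1],[[0,0,25],[0,0,0],1],[[0,0,15],[0,0,0],1],[[0,0,9],[0,0,0],1],[[0,0,0],[0,0,0],1],[[0,0,0],[0,0,0],1]]'
python3 -m pendant '[[[0,0,0],[0,0,0],0],[[0,0,0],[0,0,0],0],[[0,0,0],[0,0,0],0],[[0,0,0],[0,0,0],0],[[0,0,0],[0,0,0],0]]' 60
```

```text
t: 25.22
tool_pos: [0.632, 0.1333, 0.0277]
tool_rot: [-3.141, 0.002, -0.003]
contact_force: [0.3, 0.4, 0.3]
opening: 0.0852
grip_force: 0.0
t: 25.63
tool_pos: [0.6338, 0.1338, 0.0304]
tool_rot: [-3.141, 0.0, -0.01]
contact_force: [-0.6, -0.5, 5.5]
opening: 0.0644
grip_force: 65.6
```

```bash
python3 -m pendant '[[[0,0,0],[0,0,0],0],[[0,0,0],[0,0,0],0],[[0,0,0],[0,0,0],0]]'
```

```text
t: 25.88
tool_pos: [0.6337, 0.1338, 0.0304]
tool_rot: [-3.141, 0.0, -0.01]
contact_force: [-1.4, 0.3, 6.4]
opening: 0.0648
grip_force: 65.6
```

```bash
python3 -m pendant '[[[0,0,-3],[0,0,0],0],[[0,0,-12],[0,0,0],0],[[0,0,-30],[0,0,0],0],[[0,0,-40],[0,0,0],0],[[0,0,-40],[0,0,0],0],[[0,0,-40],[0,0,0],0],[[0,0,-30],[0,0,0],0],[[0,0,-10],[0,0,0],0],[[0,0,0],[0,0,0],0],[[0,0,0],[0,0,0],0],[[0,0,0],[0,0,0],0]]'; python3 snap.py c4; python3 - <<'E'
from fit import *
o,m,im=load('c4');print(o['tool_pos'],o['tool_rot'])
d=im.astype(np.uint8);x,y,z=o['tool_pos']
for dx in(0,-.0025):
  for zz,r in((z+.0126,.034),(z+.0126,.0245)): cv2.polylines(d,[proj(m,circ((x+dx,y,zz),r)).round().astype(int)],True,(0,255,0) if dx else (255,255,0),1)
cv2.imwrite('pics/c4o.png',cv2.resize(d[180:480,120:520],(800,600)))
E
```

```text
t: 26.8
tool_pos: [0.6296, 0.1334, 0.2284]
tool_rot: [3.141, -0.001, -0.007]
contact_force: [-0.4, 0.1, -1.1]
opening: 0.0647
grip_force: 66.4
[0.6296 0.1334 0.2284]
[0.62955846 0.13339551 0.2284251 ] [ 3.14116395e+00 -6.62860879e-04 -7.13738140e-03]
```

View pics/c4o.png

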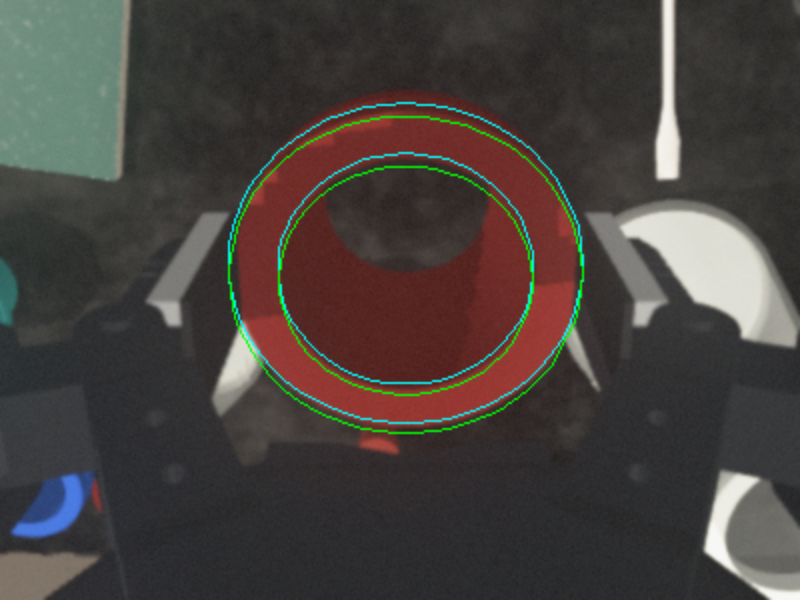

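Cone_4 is held level, with the bore about centred between the pads. Its fit lies close to the cyan (zero offset) model. I'm carrying it to flask_4.

```bash
python3 -m pendant '[[[-23,23,0],[0,0,0],0],[[-23,23,0],[0,0,0],0],[[-23,23,0],[0,0,0],0],[[-23,23,0],[0,0,0],0],[[-23,23,0],[0,0,0],0],[[-25,27,0],[0,0,0],0],[[0,0,0],[0,0,0],0],[[0,0,8],[0,0,0],0],[[0,0,8],[0,0,0],0],[[0,0,0],[0,0,0],0],[[0,0,0],[0,0,0],0],[[0,0,0],[0,0,0],0]]'
```

```text
t: 27.85
tool_pos: [0.4911, -0.0077, 0.2147]
tool_rot: [-3.141, -0.001, 0.002]
contact_force: [0.4, -0.4, -0.5]
opening: 0.065
grip_force: 66.4
```

```bash
python3 -m pendant '[[[-1,1,10],[0,0,0],0],[[0,0,8],[0,0,0],0],[[0,0,6],[0,0,0],0],[[0,0,5],[0,0,0],0],[[0,0,4],[0,0,0],0],[[0,0,3],[0,0,0],0],[[0,0,2],[0,0,0],0],[[0,0,0],[0,0,0],0],[[0,0,0],[0,0,0],0]]'
```

```text
t: 28.6
tool_pos: [0.49, -0.0094, 0.1775]
tool_rot: [3.142, -0.001, 0.0]
contact_force: [-0.7, -0.8, -0.5]
opening: 0.0647
grip_force: 66.4
```

```bash
for i in 1 2; do python3 -m pendant '[[[0,0,1],[0,0,0],0],[[0,0,1],[0,0,0],0],[[0,0,1],[0,0,0],0],[[0,0,0],[0,0,0],0],[[0,0,0],[0,0,0],0]]' | egrep 'pos|contact'; done
```

```text
tool_pos: [0.4899, -0.0094, 0.1744]
contact_force: [-0.0, -0.1, -1.4]
tool_pos: [0.4898, -0.0094, 0.1712]
contact_force: [0.5, -0.3, -1.0]
```

```bash
for i in 1 2; do python3 -m pendant '[[[0,0,1],[0,0,0],0],[[0,0,1],[0,0,0],0],[[0,0,0],[0,0,0],0],[[0,0,0],[0,0,0],0]]' | egrep 'pos|contact'; done
```

```text
tool_pos: [0.49, -0.0094, 0.1694]
contact_force: [0.4, 0.6, -0.4]
tool_pos: [0.4904, -0.0094, 0.1694]
contact_force: [-3.6, 1.0, 9.4]
```

Contact came at exactly the predicted height. I'll release, rise and verify everything.

```bash
python3 -m pendant '[[[0,0,-1],[0,0,0],1],[[0,0,0],[0,0,0],1],[[0,0,0],[0,0,0],1],[[0,0,0],[0,0,0],1],[[0,0,-10],[0,0,0],1],[[0,0,-25],[0,0,0],1],[[0,0,-38],[0,0,0],1],[[0,0,-38],[0,0,0],1],[[0,0,-20],[0,0,0],1],[[0,0,0],[0,0,0],1],[[0,0,0],[0,0,0],1]]'; python3 snap.py r4
python3 - <<'E'
from fit import *
def hole(n,c,z,r):  # cone collar as red disc minus bore: use red ring edges
    o,m,im=load(n);s=cv2.GaussianBlur(im[...,2]-im[...,1],(0,0),1.5)
    f=lambda v:-(samp(s,m,(*v,z),r-.002)-samp(s,m,(*v,z),r+.002))
    q=minimize(f,c,method='Nelder-Mead',options=dict(initial_simplex=np.array(c)+np.array([[0,0],[.004,0],[0,.004]]),xatol=1e-5));return q.x.round(4),round(q.fun)
for n,c,z,r,f,ro,ri in(('r1',(.463,.246),.122,.0175,.105,.021,.0135),('r2',(.6444,-.139),.142,.023,.125,.0265,.019),('r3',(.470,-.243),.162,.0285,.145,.032,.0245),('r4',(.489,-.0085),.182,.034,.165,.0375,.03)):
    print(n,[(round(dz*1e3),*hole(n,c,z+dz,r)) for dz in(-.004,0,.004)])
im=optics.get_image('side');cv2.imwrite('pics/side1.png',im[...,::-1])
a=cv2.resize(cv2.cvtColor(im,cv2.COLOR_RGB2BGR)[170:400,190:430],(575,552))
b=cv2.resize(cv2.imread('pics/r4.png')[60:360,260:380],(220,552));cv2.imwrite('pics/fin.png',np.hstack([a,b]))
E
```

```text
t: 31.02
tool_pos: [0.4907, -0.0095, 0.3017]
tool_rot: [3.141, -0.001, 0.006]
contact_force: [0.1, 1.1, -1.0]
opening: 0.0852
grip_force: 0.0
[ 0.4907 -0.0095  0.3017]
r1 [(-4, array([0.4627, 0.2465]), -62), (0, array([0.4637, 0.2464]), -62), (4, array([0.4644, 0.2464]), -61)]
r2 [(-4, array([ 0.6448, -0.1394]), -63), (0, array([ 0.6457, -0.1394]), -62), (4, array([ 0.6466, -0.1394]), -60)]
r3 [(-4, array([ 0.4707, -0.2439]), -67), (0, array([ 0.4717, -0.2439]), -66), (4, array([ 0.4726, -0.244 ]), -63)]
r4 [(-4, array([ 0.4883, -0.0098]), -67), (0, array([ 0.4892, -0.0098]), -66), (4, array([ 0.4904, -0.0098]), -62)]
```

View pics/fin.png

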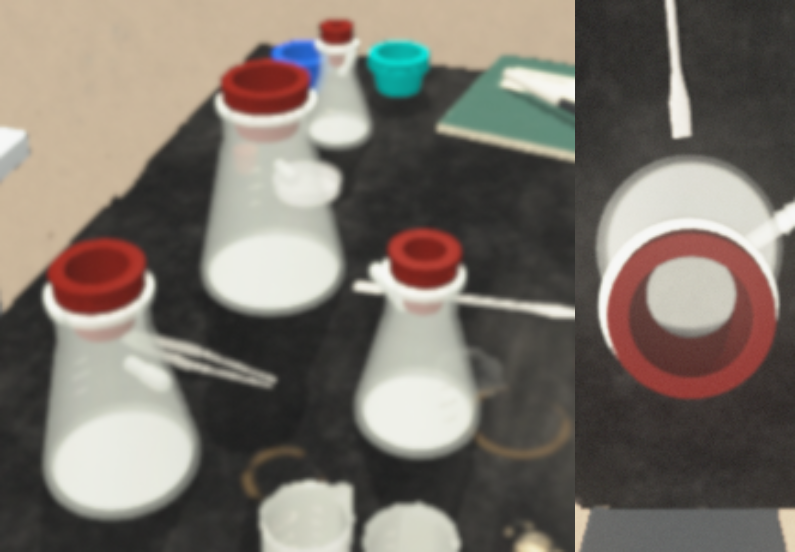

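In the side view all four collars sit flat on their rims: flask 4 at (267,85), 1 at (338,33), 2 at (425,258) and 3 at (98,275). The fitted cone axes are within about 2 mm of the flask axes, and every flask is upright. I'm handing in.

```bash
python3 -c "
from station import ctrl
print(ctrl.finish_job())"
```

```text
the job is handed in; nothing more can be done
None
```

I handed the job in at about 31 s on the clock: all four cones look fully seated in their matching flasks, with fitted axes within about 2 mm and every flask upright; the hand-in returned no verdict.

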